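# Pre-use check of a bench grinder's emergency stop

### The job

Check the bench grinder's emergency stop before use, with the fingertips only: press the mushroom button on the control station fully in until it latches, then turn it clockwise by pushing its grip bar round until it springs back out, and last press the reset button beside it fully in and let it go. Do not grip the button, and leave the tools lying around where they are.

Things in the scene. Friction and masses are not known exactly. Their poses are not given: they have to be found in the camera images.
- machine: Plywood board (270 x 710 x 18 mm), bolted to the bench at a new place and angle each time, that carries a bench grinder and its control station. Origin: on the bench surface, under the mushroom button's axis. x points across the board, away from the robot; y along the board, towards the grinder; z up. The board spans x = -120 to 150 and y = -130 to 580 mm. Fixed.
- station_lid (a point): Middle of the lid of the control station, a grey box 75 (machine x) x 150 (machine y) x 62 mm on the board; the lid is 80 mm above the bench. On the lid stand the mushroom button (nearer the grinder) and the reset button (farther from it), each on a collar.
- grinder_mid (a point): Middle of the grinder's motor, 143 mm above the bench. The grinder (green motor, two 150 mm wheels in guards, clear eye shields) is 0.33 m long along the machine's y, 0.2 m deep and 0.27 m tall with its shields; its near end is 0.2 m from the mushroom button's axis.
- stop_head: Head of the mushroom stop button: a red plastic dome 40 mm across, rim 7 mm thick, with a straight grip bar moulded across its crown, 34 mm long, 9 mm wide, flat on top, standing 8 mm above the dome's middle and 11 mm above it at the bar's ends. Origin: on the axis, at the bar's top (119 mm above the bench when out). x along the bar (the machine's x when not turned), z up. Moves with both joints.
- stop_bar_near (a point): The end of the grip bar that is nearer the robot, at the bar's top face, 17 mm from the button's axis. Turning clockwise takes it towards +y of the machine. Beside the bar's ends there is free space all round, above the dome; the dome's underside is 18 mm above the lid when out.
- stop_push (a joint): How far the mushroom button is pressed in, m: 0 out, 0.0075 hard against its stop. It takes about 5 N to start and about 9 N to go in. Past about 0.0065 it latches; let go, it then stays in at 0.006. Only turning the head clockwise frees it; a spring then pushes it out with 5 to 8 N. Touched faster than 30 mm/s it can jolt a force reading by 30 N.
- stop_turn (a joint): Turn of the mushroom head, rad, growing clockwise seen from above; 0 at rest, hard stop at 0.87. A spring turns it back (0.03 N m at 0, 0.08 N m at 0.87). The latched button springs out once the head is turned about 0.5 rad; a finger that stands over the dome keeps it partly down until the finger is taken away.
- reset_button (a joint): How far the reset push-button is pressed, m: 0 out, 0.005 fully in (5 N); it springs back when let go.
- reset_button_top (a point): Centre of the top face of the reset push-button: a plain black round button 23 mm across in an aluminium collar (39 mm across, 12 mm high), 66 mm from the mushroom button's axis on the side away from the grinder (machine -y). Its face is 101 mm above the bench, 9 mm above its collar; it goes down 5 mm.
- can: Spray can, blue metal with a white cap, 52 mm across (cap 34 mm) and 150 mm tall, standing on the board between station and grinder; origin under its centre. Loose; not part of the job.
- bitbox: Black flat case for drill bits, 75 x 105 x 26 mm, lying on the board behind the station; origin under its centre. Loose; not part of the job.
- screwdriver: Screwdriver, 190 mm long, handle 26 mm thick, lying on the board in front of the station, about parallel to the board's front edge; origin under its middle. Loose; not part of the job.
- wrench: Steel spanner, 180 mm long, 8 mm thick, lying on the board in front of the grinder, along the board; origin under its middle. Loose; not part of the job.
- tape: Tape measure, 75 x 40 x 62 mm, standing on the bench to the right of the board; origin under its centre. Loose; not part of the job.
- glasses: Clear safety glasses, 135 x 115 x 45 mm, on the bench to the right of the board; origin under their middle. Loose; not part of the job.

How it is judged:
By the outcome, as a careful person would: the job done as asked, in the order asked, and still so for the second after the job is handed in, with the robot touching nothing.
It also fails if it takes over 40 s, if anything falls off the work surface, if the arm or the gripper's body presses on something with over 40 N, if the wrist force passes 120 N, or if a joint passes its speed limit or range.

### The arm

A 6-joint arm with a two-finger parallel gripper is mounted at the origin on the work surface. World frame = base frame: x ahead of the robot, y to its left, z up, the work surface at z = 0. Lengths are in m, angles in degrees, forces in N, time in s.
With the tool pointing down it reaches from about 0.325 to 0.85 m from the base axis. Payload 15.5 kg.
Tool frame: the origin (TCP) lies at the very end of the fingers, on their centre line; the grasp point (between the pads) lies arm.grip_depth behind it (arm.grip_depth is the distance from the TCP to the grasp point, in m); z points along the fingers, y is the line along which they close (so a half turn about z gives the same grasp; the last joint's range is limited). The gripper opens to 91 mm and grips with 3 to 60 N. Pads are 32 mm wide; open, the fingers measure 118 mm over their backs; the gripper's body (76 mm by 178 mm) begins 60 mm behind the grasp point.
Start: joints at [-5.472, 28.281, 77.091, -0, 74.628, -5.472], TCP at [0.625, 0, 0.214] pointing down, gripper open.
Joint ranges: [-166.48, 166.48], [-47.26, 123.95], [12.59, 153.08], [-70.14, 250.14], [6.76, 159.57], [-176.63, 176.63]. Speed limits (degrees/s): [108.29, 108.29, 147.25, 172.46, 172.46, 172.46].

### API

Orientations are given as a 3x3 rotation matrix whose columns are the frame's x, y, z axes.
In Python, from rig import arm, snapshot, get_calibration, sign_off gives the robot as it stands (arm), with the cameras as plain functions and the job as plain functions. Calls block until the motion is done:
- arm.move_to(position, orientation): joint-space move of the TCP to a pose.
- arm.move_l(position, orientation=None, feed=0.15): straight line of the TCP; orientation=None keeps the orientation; feed is the mean speed in m/s.
- arm.move_joints(angles): joint-space move.
- arm.grip(opening): finger opening in m; the grip force is fixed at half the most; returns when the fingers have stopped.
- arm.sleep(seconds).
- arm.solve_ik(position, orientation): joint angles nearest the present ones, or None.
- snapshot(name): name is "scene" or "side" or "wrist"; returns the picture (480x640x3 uint8, red, green, blue); there is no depth.
- get_calibration(name): a dict with "intrinsics" (3x3 intrinsics, pixels), "k1" (the pictures are not rectified: a ray, as slopes to the right and down, at radius r is drawn at 1 + k1 r^2 times it, then the intrinsics apply), "cam_to_world" (4x4, takes a point from camera to world coordinates). Camera axes: x right, y down, z forward; pixel columns grow to the right and rows downward; lengths in m; the calibration is good to about 2 mm. A picture is of the moment at which its call begins: read the wrist's pose just before it. get_calibration takes no time and is no camera call; for the wrist camera it gives the pose at the moment of the call.
A pose or a line that the arm cannot do raises arm.Unreachable and nothing moves.
- sign_off(): hands the job in; it is judged then, once.
Readings, each from a call of its own:
- arm.current_t(): time.
- arm.current_joint_positions(): joint angles.
- arm.current_dq(): joint speeds.
- arm.current_tau(): joint torques, N m.
- arm.current_ee_pos(): TCP position.
- arm.current_tool_rot(): TCP orientation.
- arm.current_force(): force on the tool from outside, world axes, zero at the start.
- arm.current_torque(): the same for the moment, N m.
- arm.current_width(): finger opening in m.
- arm.current_grasp_force(): force on a finger pad.
Only numpy, scipy, OpenCV 4.12 (cv2) and the standard library are available. Lean on these libraries where they do the work, as an engineer would, in place of code of your own. Each camera call takes 0.05 s, during which the arm holds its last target. There are 200 camera calls.

## Working session

There is one attempt and no reset: what is moved stays moved. The work goes in short steps, each a Python script; the robot and the scene stay as the last script left them, time stands still between calls to the robot, and variables do not carry over. Pictures are saved under pics/ and viewed, at most 10 in all, crops included, and the job is handed in when it is done.

```bash
mkdir -p pics; ls
python3 - <<'E'
from rig import arm, snapshot, get_calibration, sign_off
import cv2,numpy as np
a=snapshot("scene");b=snapshot("side")
cv2.imwrite("pics/scene.png",a[:,:,::-1]);cv2.imwrite("pics/side.png",b[:,:,::-1])
for n in("scene","side","wrist"):print(n,get_calibration(n))
print(arm.grip_depth)
E
```

```text
pics
rig.py
scene {'intrinsics': array([[456.16824953,   0.        , 327.77449575],
       [  0.        , 456.16824953, 242.18548285],
       [  0.        ,   0.        ,   1.        ]]), 'k1': 0.0365028317623717, 'cam_to_world': array([[-0.12183667,  0.7342222 , -0.66788741,  1.21424621],
       [ 0.9925213 ,  0.09525565, -0.07634022,  0.00842157],
       [ 0.00756936, -0.67219352, -0.7403368 ,  0.81846616],
       [ 0.        ,  0.        ,  0.        ,  1.        ]])}
side {'intrinsics': array([[441.1656736 ,   0.        , 311.14740448],
       [  0.        , 441.1656736 , 241.0812668 ],
       [  0.        ,   0.        ,   1.        ]]), 'k1': -0.04817546518874062, 'cam_to_world': array([[ 0.95432675, -0.18616837,  0.23367025,  0.39176163],
       [-0.29856527, -0.56568476,  0.76867388, -0.6670115 ],
       [-0.01091907, -0.80333187, -0.59543151,  0.61530429],
       [ 0.        ,  0.        ,  0.        ,  1.        ]])}
wrist {'intrinsics': array([[366.78901686,   0.        , 322.62266492],
       [  0.        , 366.78901686, 242.50866474],
       [  0.        ,   0.        ,   1.        ]]), 'k1': -0.05111782382746812, 'cam_to_world': array([[ 9.99999981e-01, -1.95049714e-04, -6.70244742e-06,
         6.26215193e-01],
       [-1.88830026e-04, -9.58291679e-01, -2.85791921e-01,
         8.09558194e-02],
       [ 4.93207326e-05,  2.85791916e-01, -9.58291698e-01,
         3.85527083e-01],
       [ 0.00000000e+00,  0.00000000e+00,  0.00000000e+00,
         1.00000000e+00]])}
0.0188
```

View pics/scene.png

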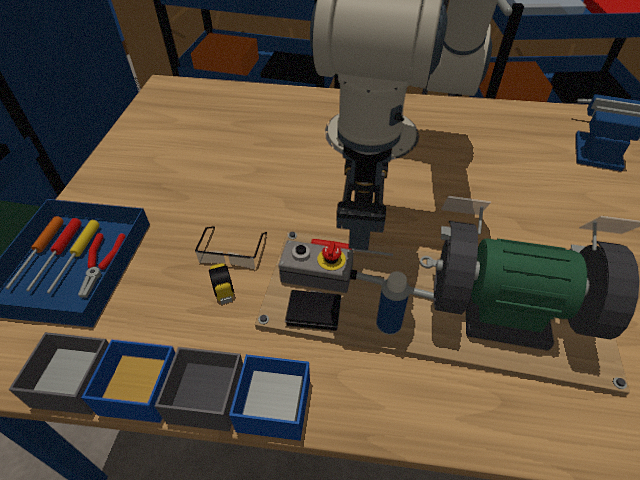

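View pics/side.png

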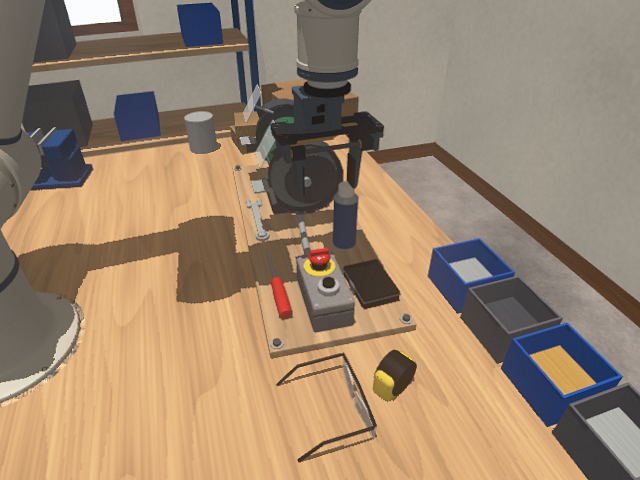

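The scene view shows the mushroom near (332,253) and the reset near (300,250). In the side view they are near (319,257) and (328,284). I'll enlarge both and add the wrist view.

Run:
```python
from rig import arm, snapshot, get_calibration, sign_off
import cv2,numpy as np
w=snapshot("wrist");cv2.imwrite("pics/wrist.png",w[:,:,::-1])
a=cv2.imread("pics/scene.png")[220:300,270:370];b=cv2.imread("pics/side.png")[235:335,280:360]
f=lambda i:cv2.resize(i,None,fx=5,fy=5,interpolation=cv2.INTER_CUBIC)
c=np.zeros((500,800,3),np.uint8);A=cv2.resize(a,(400,320),interpolation=cv2.INTER_CUBIC);B=cv2.resize(b,(400,500),interpolation=cv2.INTER_CUBIC)
c[:320,:400]=A;c[:,400:]=B
cv2.imwrite("pics/crop.png",c)
```

```text
(no output)
```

View pics/wrist.png

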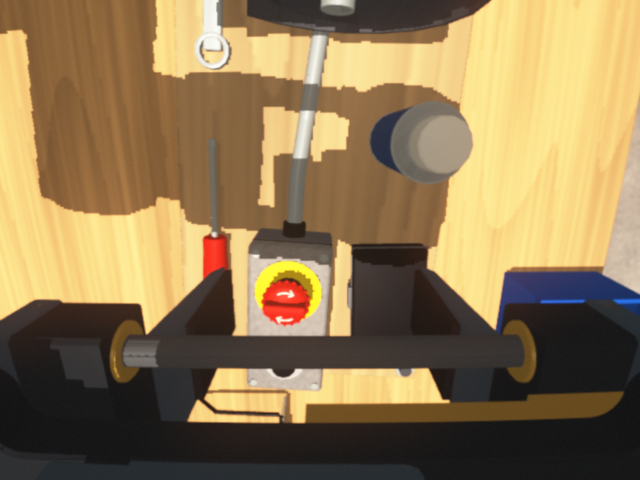

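View pics/crop.png

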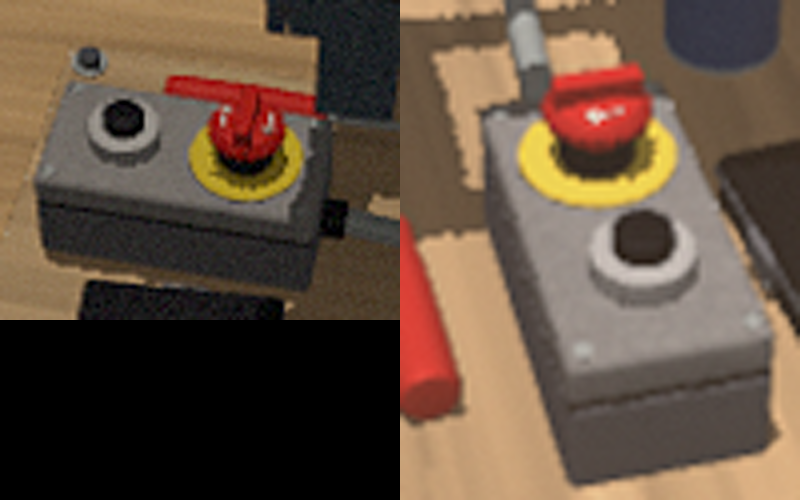

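The wrist view shows the mushroom dome at about (286,303), its yellow plate at about (288,292), and the bar roughly horizontal. I'll fit the machine pose from these points across the views.

```bash
cat > h.py <<'E'
import numpy as np
from rig import arm, snapshot, get_calibration, sign_off
from scipy.optimize import least_squares
def proj(cal,P):
    T=np.linalg.inv(cal["cam_to_world"]);p=T[:3,:3]@P+T[:3,3];s=p[:2]/p[2]
    s=s*(1+cal["k1"]*(s@s));K=cal["intrinsics"];return K[:2,:2]@s+K[:2,2]
def fit(obs):
    c={n:get_calibration(n) for n in {o[0] for o in obs}}
    def W(q,m): 
        a=q[2];return np.array([q[0]+np.cos(a)*m[0]-np.sin(a)*m[1],q[1]+np.sin(a)*m[0]+np.cos(a)*m[1],m[2]])
    f=lambda q:np.concatenate([proj(c[n] if isinstance(n,str) else n,W(q,m))-np.array(u) for n,m,u in obs])
    r=least_squares(f,[.6,.0,0],loss="soft_l1");return r.x,f(r.x).reshape(-1,2)
E
python3 - <<'E'
from h import *
S=lambda x,y:(270+x/4-.4,220+y/4-.4)
D=lambda x,y:(280+(x-400)/5-.4,235+y/5-.4)
R=(0,-.066,.101);Y=(0,0,.081)
obs=[("scene",R,S(124,117)),("scene",Y,S(247,159)),("side",R,D(646,238)),("side",Y,D(597,158)),
("side",(0,0,.119),D(597,80)),("wrist",Y,(288,292)),("scene",(0,-.066,.092),S(124,128)),("side",(0,-.066,.092),D(643,255)),
# board bolts/corners excluded; lid corners
("scene",(.0375,-.108,.08),S(38,180)),("side",(.0375,-.108,.08),D(772,345)),("side",(-.0375,-.108,.08),D(565,372))]
q,r=fit(obs);print(q[:2],np.degrees(q[2]));print(r.round(1))
q,r=fit(obs[:8]);print(q[:2],np.degrees(q[2]));print(r.round(1))
E
```

```text
[ 0.59436853 -0.05629293] -5.468870927281311
[[-0.7 -1.9]
 [-0.9 -0.9]
 [-0.4 -2.1]
 [ 1.  -0.8]
 [ 1.1 -1.1]
 [-0.7 -0.3]
 [-0.5 -1.8]
 [ 0.2 -1.6]
 [-2.8 -1.2]
 [ 1.3 -1.6]
 [-0.  -0.2]]
[ 0.59430631 -0.05635938] -4.810947282712507
[[-0.8 -1.6]
 [-0.9 -0.9]
 [ 0.  -2.1]
 [ 1.  -0.8]
 [ 1.1 -1.1]
 [-0.7 -0.2]
 [-0.6 -1.5]
 [ 0.6 -1.7]]
```

Run:
```python
from h import *
import cv2
print(arm.current_tool_rot().round(3).tolist(),arm.current_force())
arm.grip(0.0)
arm.move_to(np.array([0.60,-0.17,0.20]),arm.current_tool_rot())
np.save("cal.npy",get_calibration("wrist"),allow_pickle=True)
w=snapshot("wrist");cv2.imwrite("pics/w2.png",w[:,:,::-1])
print(arm.current_t(),arm.current_force(),arm.current_width())
```

```text
[[-0.0, 1.0, -0.001], [1.0, 0.0, 0.0], [0.0, -0.001, -1.0]] [-0.00561165 -0.58495219 -0.13066353]
2.2917 [ 0.59746096  0.399109   -0.03767814] 0.00029363887704142406
```

View pics/w2.png

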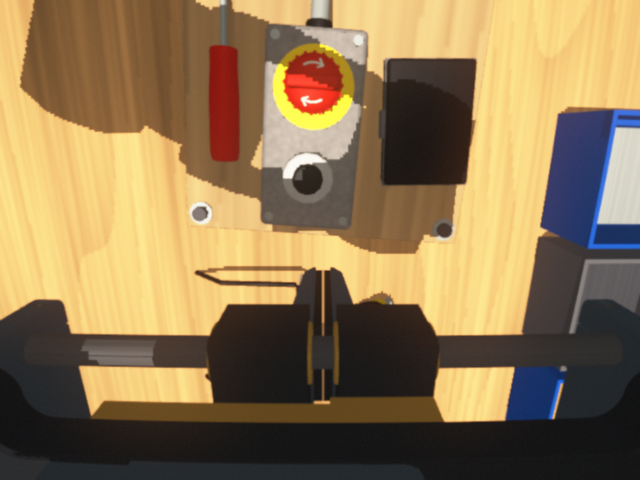

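The station is now in clear view: reset face at about (307,179), yellow plate at about (313,87). I'll enlarge it.

Run:
```python
import cv2
a=cv2.imread("pics/w2.png")[20:230,250:380]
cv2.imwrite("pics/w2c.png",cv2.resize(a,None,fx=2.85,fy=2.85,interpolation=cv2.INTER_CUBIC) if 0 else cv2.resize(a[10:200],(520,760),interpolation=cv2.INTER_CUBIC)[:600])
```

```text
(no output)
```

View pics/w2c.png

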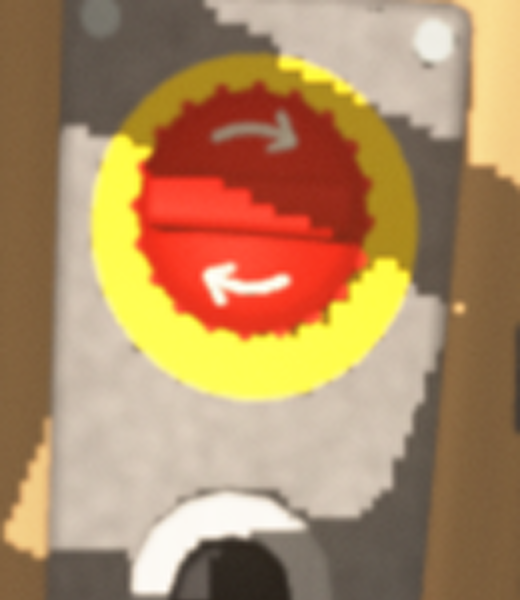

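Run:
```python
from h import *
c=np.load("cal.npy",allow_pickle=True).item()
Y=(0,0,.081);o=lambda x,y:(250+x/4-.4,30+y/4-.4)
obs=[(c,Y,o(254.5,227)),(c,(0,0,.1015),o(254,209)),(c,(0,-.066,.101),(307.5,179.3))]
c0={n:0 for n in()}
import h
def run(obs):
    import scipy
    q,r=h.fit(obs);print(q[:2].round(4),np.degrees(q[2]).round(2));print(r.round(1).tolist());return q
run(obs)
S=lambda x,y:(270+x/4-.4,220+y/4-.4)
D=lambda x,y:(280+(x-400)/5-.4,235+y/5-.4)
R=(0,-.066,.101)
q=run(obs+[("scene",R,S(124,117)),("scene",Y,S(247,159)),("side",R,D(646,238)),("side",Y,D(597,158)),(c,(-.0375,-.108,.08),(261,225)),(c,(.0375,-.108,.08),(351,229)),(c,(.0375,.042,.08),(368,33))])
np.save("q.npy",q)
```

```text
Traceback (most recent call last):
  File "h.py", line 8, in fit
    c={n:get_calibration(n) for n in {o[0] for o in obs}}
                                          ~^^^
TypeError: unhashable type: 'dict'
```

```bash
sed -i 's/for n in {o\[0\] for o in obs}}/for n in ("scene","side")}/' h.py
python3 - <<'E'
from h import *
c=np.load("cal.npy",allow_pickle=True).item()
Y=(0,0,.081);R=(0,-.066,.101);o=lambda x,y:(250+x/4-.4,30+y/4-.4)
def run(obs):
    q,r=fit(obs);print(q[:2].round(4),np.degrees(q[2]).round(2));print(r.round(1).tolist());return q
S=lambda x,y:(270+x/4-.4,220+y/4-.4)
D=lambda x,y:(280+(x-400)/5-.4,235+y/5-.4)
obs=[(c,Y,o(254.5,227)),(c,(0,0,.1015),o(254,209)),(c,R,(307.5,179.3))]
run(obs)
obs+=[(c,(-.0375,-.108,.08),(261,225)),(c,(.0375,-.108,.08),(351,229)),(c,(.0375,.042,.08),(368,33))]
run(obs)
q=run(obs+[("scene",R,S(124,117)),("scene",Y,S(247,159)),("side",R,D(646,238)),("side",Y,D(597,158))])
np.save("q.npy",q)
E
```

```text
[ 0.595  -0.0552] -3.82
[[0.3, -0.1], [-0.3, 0.7], [0.0, -0.7]]
[ 0.5948 -0.0555] -3.58
[[-0.0, 0.3], [-0.6, 1.2], [0.1, -0.3], [-0.6, -0.4], [0.6, 1.0], [0.5, -4.2]]
[ 0.5947 -0.0554] -3.57
[[-0.1, 0.3], [-0.7, 1.1], [0.1, -0.4], [-0.7, -0.4], [0.5, 0.9], [0.4, -4.2], [-0.6, -0.9], [-0.5, -0.7], [0.9, -2.6], [1.1, -1.1]]
```

```bash
cat >> h.py <<'E'
Q=np.array([.595,-.0554,np.radians(-3.8)])
def w(x,y,z):
    a=Q[2];return np.array([Q[0]+np.cos(a)*x-np.sin(a)*y,Q[1]+np.sin(a)*x+np.cos(a)*y,z])
def rot(da=0):
    a=Q[2]+da;return np.array([[-np.sin(a),np.cos(a),0],[np.cos(a),np.sin(a),0],[0,0,-1.]])
def press(x,y,z0,zmin,fmax):
    z=z0;f0=arm.current_force()
    while z>zmin:
        z-=.001;arm.move_l(w(x,y,z),feed=.012);f=arm.current_force()-f0
        print(round(arm.current_t(),2),round(arm.current_ee_pos()[2],4),f.round(1))
        if abs(f[2])>fmax:break
E
python3 - <<'E'
from h import *
arm.move_to(w(0,0,.19),rot())
arm.move_l(w(0,0,.126),feed=.1);arm.move_l(w(0,0,.121),feed=.015)
press(0,0,.121,.109,25)
arm.move_l(w(0,0,.135),feed=.05)
print(arm.current_t(),arm.current_force(),arm.current_joint_positions())
import cv2;a=snapshot("side");cv2.imwrite("pics/s2.png",a[:,:,::-1])
E
```

```text
4.35 0.12 [-0.6  0.1 -0.2]
4.6 0.1192 [-0.4  0.4  4.2]
4.85 0.1183 [-0.8  0.9  6.1]
5.1 0.1173 [-0.5  1.6  6.3]
5.35 0.1165 [-0.9  1.4  9.1]
5.6 0.1154 [-0.9  0.8  6.9]
5.85 0.1144 [0.7 1.3 6.3]
6.1 0.1133 [-0.6  0.9  6.7]
6.35 0.1124 [-1.1  1.2  8.6]
6.6 0.1116 [-1.5  1.8 10.8]
6.85 0.1114 [-4.9  1.2 22.3]
7.1 0.1112 [-7.6  1.2 34. ]
7.7667 [-0.14706826  0.41268078 -0.41980879] [-1.10435151e+01  3.09473629e+01  8.63259363e+01 -1.64570145e-03
  6.27379838e+01 -7.24333120e+00]
```

The button hit its stop 7.7 mm in, so it should have latched. Next I'll turn it by pushing the near bar end round an arc with the closed fingertips.

Run:
```python
from h import *
cx=-.0225
arm.move_l(w(cx,-.0265,.135),rot(),feed=.08)
arm.move_l(w(cx,-.0265,.108),feed=.05)
f0=arm.current_force();print(f0.round(1))
arm.move_l(w(cx,-.0215,.108),feed=.02)
print("in",(arm.current_force()-f0).round(1))
for d in range(4,45,4):
    s=np.radians(d);x,y=cx,-.0215
    X=x*np.cos(s)+y*np.sin(s);Yy=-x*np.sin(s)+y*np.cos(s)
    arm.move_l(w(X,Yy,.108),rot(-s),feed=.02)
    f=arm.current_force()-f0;print(d,round(arm.current_t(),2),f.round(1))
    if np.linalg.norm(f[:2])>18:break
import cv2;a=snapshot("side")[200:300,270:370];b=snapshot("scene")[220:300,270:370]
c=np.hstack([cv2.resize(a,(400,400),interpolation=2),cv2.resize(b,(400,400),interpolation=2)])
cv2.imwrite("pics/t1.png",c[:,:,::-1])
```

```text
[ 0.  -0.3 -1.1]
in [-0.5  0.6  1.3]
4 9.75 [ 0.1 -4.3  1.7]
8 10.01 [-0.   1.1  2. ]
12 10.27 [ 0.  -2.2  1.8]
16 10.53 [ 0.1 -6.1  1. ]
20 10.78 [-3.  -2.9  6.3]
24 11.04 [-3.4 -3.7  5.4]
28 11.3 [-3.5 -3.8  6.2]
32 11.56 [-2.4 -4.2  6.2]
36 11.82 [-3.3 -4.   5.7]
40 12.07 [-3.  -4.4  6. ]
44 12.33 [-3.5 -5.8  6.1]
```

View pics/t1.png

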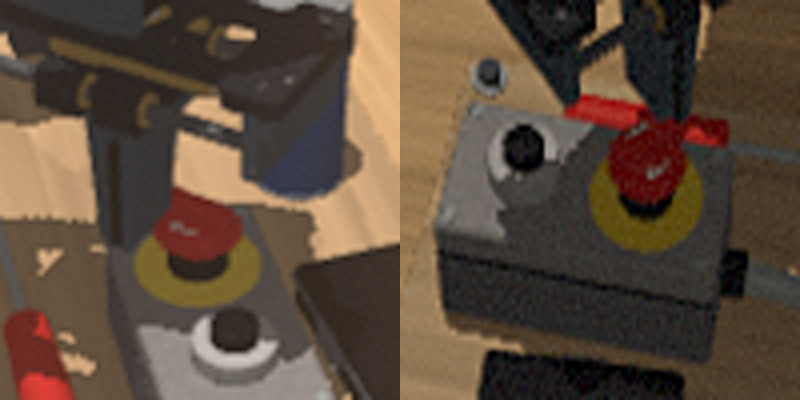

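There has been 6 N of upward spring force since about 20°, so the head is free and pushing against the finger. I'll lift straight up and check.

Run:
```python
from h import *
p=arm.current_ee_pos().copy();p[2]=.135
arm.move_l(p,feed=.04);p[2]=.18
arm.move_l(w(-.02,-.11,.18),rot(),feed=.25)
import cv2;a=snapshot("side")[235:335,280:380];b=snapshot("wrist");cv2.imwrite("pics/w3.png",b[:,:,::-1])
x=cv2.resize(a,(400,400),interpolation=2);y=cv2.resize(b[100:350,200:450],(400,400),interpolation=2)
cv2.imwrite("pics/t2.png",np.hstack([x,y])[:,:,::-1]);print(arm.current_t(),arm.current_force())
```

```text
14.3 [ 0.18717745 -0.1843052  -0.28645998]
```

View pics/t2.png

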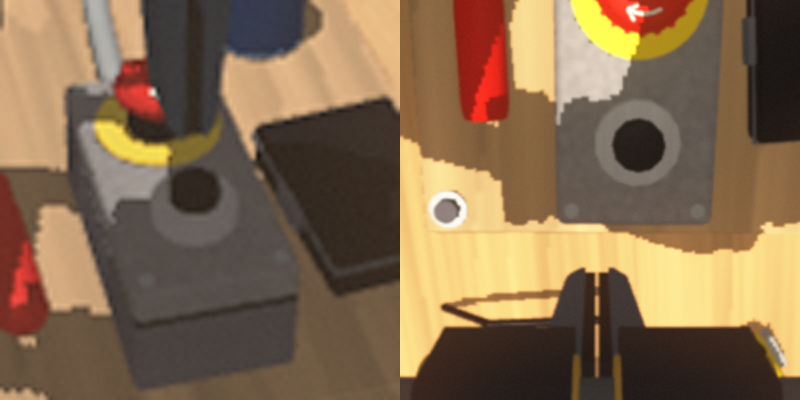

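The side crop shows the head upright, with the bar back at its original place, top-left about (30,16) in the crop. I'll confirm numerically against the before and latched pictures.

Run:
```python
import cv2,numpy as np
def rows(i):
    i=i.astype(int);m=(i[:,:,2]>90)&(i[:,:,1]<60)&(i[:,:,0]<70);return [tuple(np.flatnonzero(m[:50,c])[[0,-1]]) if m[:50,c].any() else None for c in range(28,42)]
g=lambda n:cv2.imread(n)[235:335,280:380]
for i in(g("pics/side.png"),g("pics/s2.png"),cv2.resize(cv2.imread("pics/t2.png")[:,:400],(100,100),interpolation=cv2.INTER_AREA)):print([tuple(map(int,r)) if r else 0 for r in rows(i)])
```

```text
[(21, 21), (19, 23), (17, 25), (16, 26), (18, 27), (17, 27), (15, 28), (15, 28), (15, 29), (15, 29), (17, 29), (15, 29), (16, 29), (14, 29)]
[(23, 24), (21, 26), (19, 28), (18, 28), (18, 29), (17, 30), (17, 30), (17, 31), (17, 31), (17, 31), (17, 31), (17, 31), (17, 31), (17, 31)]
[0, (20, 23), (18, 25), (16, 26), (16, 27), (15, 27), (15, 28), (15, 28), (15, 29), (27, 29), (27, 29), (26, 29), (27, 29), 0]
```

The rows match the "out" picture; the latched one sat 2 px lower. Now the reset button.

Run:
```python
from h import *
arm.move_l(w(0,-.066,.16),rot(),feed=.2)
arm.move_l(w(0,-.066,.106),feed=.1);arm.move_l(w(0,-.066,.102),feed=.015)
press(0,-.066,.102,.0942,18)
arm.move_l(w(0,-.066,.115),feed=.04)
arm.move_l(w(0,-.12,.2),feed=.25)
import cv2;cv2.imwrite("pics/fin.png",cv2.resize(np.hstack([snapshot("side")[200:400,220:420],snapshot("wrist")[0:400,120:520][::2,::2]]),(800,400))[:,:,::-1])
print(arm.current_t(),arm.current_force())
```

```text
16.07 0.1011 [-0.4 -0.   0.5]
16.32 0.1001 [ 1.2 -0.7  1.9]
16.57 0.099 [1.3 0.4 1.8]
16.82 0.098 [1.5 0.4 2. ]
17.07 0.097 [2.4 0.3 3.7]
17.32 0.0962 [0.6 1.1 6.9]
17.57 0.096 [-3.2  1.9 20.4]
18.8667 [0.50151713 0.33916199 0.21104042]
```

View pics/fin.png

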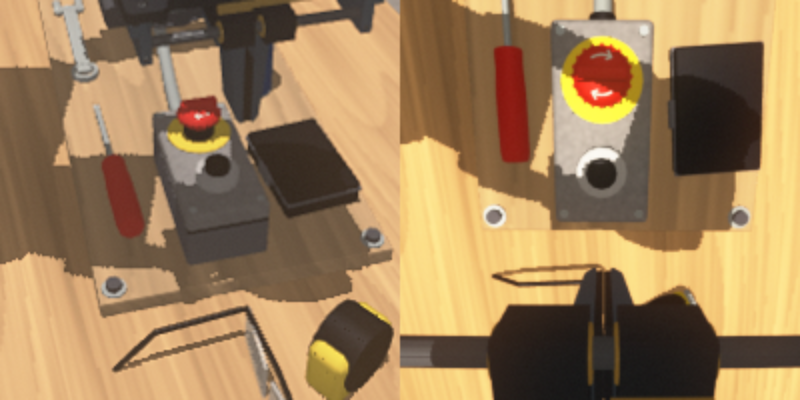

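The last pictures show the mushroom head out and back at rest (about (200,112) left, (603,78) right), the reset out at (600,172), and the visible tools where they were. The reset hit its stop 5 mm in.

```bash
python3 -c "
from rig import arm, snapshot, get_calibration, sign_off
print(sign_off())"
```

```text
the job is handed in; nothing more can be done
None
```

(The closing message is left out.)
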